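# Set the tilting tube rack to its slant and pin it

## Robot

A 6-joint arm with a two-finger parallel gripper is mounted at the origin on a cart in front of the work surface, level with it; the furniture and walls round the work are solid. World frame = base frame: x ahead of the robot, y to its left, z up, the work surface at z = 0. Lengths are in m, angles in rad, forces in N, time in s.
With the tool pointing down it reaches from about 0.25 to 0.775 m from the base axis. Payload 4 kg.
Tool frame: the origin (TCP) lies where the fingers leave the gripper's body, on its centre line; the fingertips stand 73 mm ahead of it and the grasp point (between the pads) lies 54 mm ahead of it; z points along the fingers, y is the line along which they close (so a half turn about z gives the same grasp; the last joint's range is limited). The gripper opens to 85 mm and grips with 20 to 120 N. Pads are 22 mm wide; open, the fingers measure 114 mm over their backs; the gripper's body (76 mm by 85 mm) begins 54 mm behind the grasp point. The pads swing forward as they close: fully open they stand 13 mm farther back than shut.
Start: joints at [1.107, 0.087, 1.371, -0, 1.684, -0.103], TCP at [0.194, 0.515, 0.304] pointing down, gripper open.
Joint ranges: [-3.1, 3.1], [-0.76, 2.03], [0.27, 2.55], [-1.08, 4.22], [0.17, 2.65], [-2.57, 2.57]. Speed limits (rad/s): [2.79, 2.79, 3.14, 3.14, 3.14, 3.14].

## Interface

Orientations are given as a rotation vector (axis times angle).
In Python, from cell import read_state, get_image, calibration, arm gives the robot as it stands.
- The arm moves only by the tool carry_out, never from a script. Its argument "increments" is a list of rows, each a list of 4 numbers: the shift along the tool's x, y, z in mm, then the turn about the tool's z in degrees. A call has 1 to 20 rows; each row shifts and turns the commanded pose from where the row before left it, along the tool's axes as they then stand; what a row does not reach is not made up. A row lasts 1/8 s, in which the tool goes at most 62.5 mm and 10.7 degrees, less where a joint would pass 70% of its speed; a pose out of reach is approached as far as the arm can. A call is refused whole if a number of a shift passes 62.5 or a number of a turn 10.7, either way. A call with a gripper value outside its range is refused whole. "gripper" is the closure, from -1 (fully open) to 1 (shut), set as the call begins (left out, the last holds). The fingers move at their own pace and stop on an object; the grip force is fixed at half the most. Time passes only in rows, so rows that do not move let the fingers close. It gives the time, the measured TCP pose, the force, the opening and the grip force at its end, in the units of the state.
- read_state(): the state, without advancing time (a new reading comes with each control period).
- get_image(name): name is "scene" or "top" or "wrist"; returns the picture (400x640x3 uint8, red, green, blue); there is no depth.
- calibration(name): a dict with "fx", "fy", "cx", "cy" (pixels), "k1" (the pictures are not rectified: a ray, as slopes to the right and down, at radius r is drawn at 1 + k1 r^2 times it, then the intrinsics apply), "origin" and "attitude" of the camera in the world; the wrist camera has in their place "tool_from_camera" (4x4, takes a point from camera to tool coordinates, whose origin is the TCP and whose axes are the flange's). Camera axes: x right, y down, z forward; pixel columns grow to the right and rows downward; lengths in m; the calibration is good to about 2 mm. A picture is of the moment at which its call begins: read the wrist's pose just before it. calibration takes no time and is no camera call.
- arm.job_done(): hands the job in; it is judged then, once.
The state is a dict: "time": time; "q": joint angles; "joint_vel": joint speeds; "tau": joint torques, N m; "eef_pos": TCP position; "tool_rot": TCP orientation; "ft_force": force on the tool from outside, world axes, zero at the start; "wrist_torque": the same for the moment, N m; "width": finger opening in m; "grip_force": force on a finger pad.
Only numpy, scipy, OpenCV 4.12 (cv2) and the standard library are available. Lean on these libraries where they do the work, as an engineer would, in place of code of your own. Each camera call takes 0.05 s, during which the arm holds its last target. There are 200 camera calls.

## Task

The tilting tube rack is pinned upright; bring it down to its lowest index position, the slant, and lock it there: draw the red-knobbed pin out of the index disc, swing the rack over towards its open front by the blue bar, and push the pin fully home through the green-dotted index hole. One of the two bottles stands where the rack has to come down: stand that one upright on a free spot of the worktop out of the way, without running the rack into it. Leave the other bottle and everything else where they are.

Things in the scene. Friction and masses are not known exactly. Their poses are not given: they have to be found in the camera images.
- slant_rack: fixed frame of the tilting tube rack: aluminium base 120 x 200 x 12 mm (x, y, z) and two white cheeks (foot 94, top 40 mm wide in x): pin-side cheek y -76..-64, top at z 113 mm; the other y +56..+68, top at z 102 mm. Origin: centre of the base's underside; z up; -x is the open front over which the rack swings down. Fixed.
- trunnion (a point): point on the trunnion axis midway between the cheeks, 78 mm above the worktop; the axis runs along the frame's y; axes as the frame's. Above the base the rack sweeps a circle of 115 mm radius about it, 100 mm wide along y
- rack (a joint): angle of the swinging rack, rad: 0 upright (bar on top), growing as it swings down over the front (-x); range -0.12 to 1.5; the slant (green hole in line with the bushing) is 1.222. Friction about 0.15 N m: it stays where left. Side bars at y +-43 mm; caps of its three tubes end 66 mm, its lower end 57 mm from the axis
- green_hole (a point): centre of the index disc's green-dotted 13 mm hole, 42 mm from the trunnion axis. The disc (radius 56, frame y -62..-52 mm, just inside the bushing) turns with the rack; holes meet the bushing at 0 (white dot), 0.611 (yellow) and 1.222 rad (green). The tapered pin enters if the rack is within about 0.07 rad and draws it in line
- bar (a point): middle of the blue handle bar, parallel to the trunnion axis and 108 mm from it: diameter 13, blue part 60 mm long, 80 mm free between the side bars; the tube caps are 42 mm from its centre. At the slant it is 115 mm above the worktop and 101 mm in front of the trunnion. Site axes turn with the rack, y along the bar
- bushing_mouth (a point): centre of the outer (-y) face of the brass guide bushing on the pin-side cheek: bore 12, outside 25, length 34 mm, along the frame's y, 120 mm above the worktop, straight over the trunnion axis. The pin goes in towards +y; fully home its collar meets this face. Axes as the frame's
- lock_pin: loose index pin, 70 g. Origin on its axis at the collar's stop face (at the bushing's mouth when home); +y along the shaft to the nose: shaft diameter 10 to y 46, taper to y 51 mm; collar diameter 20 at y -4..0. Drawn back over 16 mm it is clear of the disc, over 51 mm out of the bushing. Let go at 22 mm it stays in the bushing, knob drooping some degrees
- pin_knob (a point): middle of the pin's red knob, on the pin's axis, 25 mm behind the collar's stop face: 18 mm thick (pin x, flat sides), 34 mm long (pin y), from 14 mm above the axis to 20 mm below. Taken from above across the 18 mm. Axes as the pin's
- red_cap_bottle: white bottle with a red cap, 120 mm high, 200 g: body diameter 54 mm up to 103 mm, cap diameter 31 mm above. Origin: centre of its underside, z up. May be the one in the way or the other one.
- blue_cap_bottle: white bottle with a blue cap, 150 mm high, 320 g: body diameter 68 mm up to 129 mm, cap diameter 37 mm above. Origin: centre of its underside, z up. May be the one in the way or the other one.
- green_tube_rack: bystander: green tube rack lying behind the work, 69 x 233 x 27 mm; origin: centre of its underside
- timer: bystander: white bench timer, 66 x 66 x 19 mm; origin: centre of its underside
- dish_low: bystander: lower of two stacked petri dishes, diameter 60, 15 mm high; origin: centre of its underside
- dish_high: bystander: upper petri dish, same size, standing on the lower one; origin: centre of its underside
- mini_centrifuge: fixed: round white centrifuge, diameter 160, 80 mm high, its clear lid standing open at the far side up to 240 mm; origin: centre of its underside on the worktop
- vortex_mixer: fixed: grey vortex mixer with a black cup, about 140 x 110 mm, 133 mm high; origin: centre of its underside on the worktop
- lab_notebook: black notebook lying flat right of the work, 208 x 149 x 18 mm, fixed; origin: centre of its underside. The worktop's front edge runs along y at x 0.32 m

How it is judged:
By the outcome, as a careful person would: the job done as asked, in the order asked, and still so for the second after the job is handed in, with the robot touching nothing.
It also fails if it takes over 61 s, if anything falls off the work surface, if the arm or the gripper's body presses on something with over 40 N, if the wrist force passes 120 N, or if a joint passes its speed limit or range.

## Working session

There is one attempt and no reset: what is moved stays moved. The work goes in short steps, Python scripts to look and compute and a tool call to move; the robot and the scene stay as the last step left them, time stands still between calls to the robot, and variables do not carry over. Pictures are saved under pics/ and viewed, at most 10 in all, crops included, and the job is handed in when it is done.

Besides the shell and the picture viewer there is one more tool, called after "Call:" as a command line: name --pt "numbers of a row" for each row, then --argument value for the rest. carry_out: Moves the arm, as the interface text tells. Its arguments: {"type":"object","properties":{"increments":{"type":"array"},"gripper":{"type":"number"}},"required":["increments"]}

```bash
mkdir -p pics; ls
python3 - <<'E'
from cell import read_state,get_image,calibration
import cv2,numpy as np
print(read_state())
for n in("scene","top","wrist"):
    print(n,calibration(n)); im=get_image(n); cv2.imwrite(f"pics/{n}0.png",im[:,:,::-1])
E
```

```text
pics
{'time': 0.0, 'q': array([ 1.10690414e+00,  8.79671605e-02,  1.37229178e+00, -4.00062889e-05,
        1.68361373e+00, -1.03101857e-01]), 'joint_vel': array([-0.00054449, -0.00112556,  0.000361  ,  0.00069685, -0.00120808,
        0.00072829]), 'tau': array([-4.85316450e-04, -3.51876140e+01, -3.13265061e+01, -3.74282617e-04,
        1.10083926e-02, -1.38572085e-05]), 'eef_pos': array([0.19401503, 0.51427008, 0.30271327]), 'tool_rot': array([-0.56355831, -3.09002064,  0.0034553 ]), 'ft_force': array([-0.03364225, -0.39479436, -0.51079628]), 'wrist_torque': array([-0.05398827, -0.01877524,  0.04259276]), 'grip_force': 0.0, 'width': 0.08545010441778236}
scene {'fx': 408.57659180413066, 'fy': 408.57659180413066, 'cx': 319.2411865629386, 'cy': 199.00684627418087, 'k1': -0.0636399521021536, 'origin': array([ 0.0807967 , -0.44175806,  0.94787547]), 'attitude': array([-2.30004627,  0.86986573, -0.34613751])}
top {'fx': 438.75632427721416, 'fy': 438.75632427721416, 'cx': 317.5097140617752, 'cy': 197.1678770771537, 'k1': 0.011986722832993377, 'origin': array([0.34869298, 0.07989701, 1.33820077]), 'attitude': array([-2.16790521,  2.13329   , -0.19288609])}
wrist {'fx': 347.8906113880929, 'fy': 347.8906113880929, 'cx': 318.52640583505473, 'cy': 204.0906909477514, 'k1': -0.010824512782140857, 'tool_from_camera': array([[ 7.27199879e-05, -9.46555228e-01, -3.22541773e-01,
         8.11097644e-02],
       [ 9.99999952e-01, -2.86839297e-05,  3.09637127e-04,
        -3.01901680e-04],
       [-3.02340407e-04, -3.22541780e-01,  9.46555180e-01,
        -6.99878012e-02],
       [ 0.00000000e+00,  0.00000000e+00,  0.00000000e+00,
         1.00000000e+00]])}
```

View pics/scene0.png

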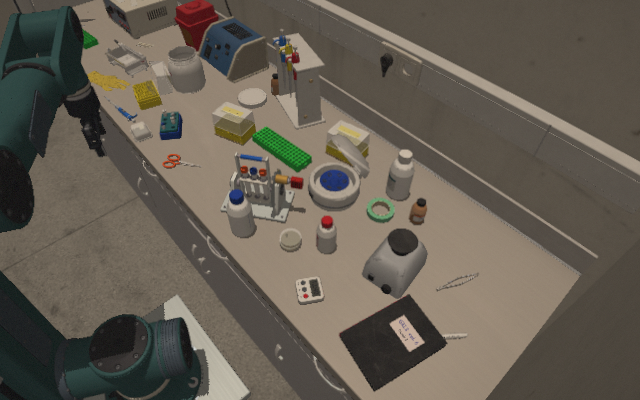

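View pics/top0.png

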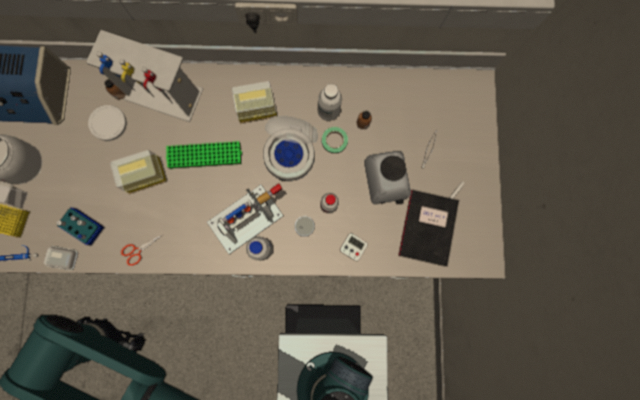

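The scene shows the rack at about (262,190), with the blue-cap bottle in front of it at (240,215) and the red-cap bottle at (327,235). In the top view the rack base is at (246,219), the blue bottle at (259,248) and the red pin knob at (277,190). I'll enlarge both views next.

```bash
cat > h.py <<'E'
import numpy as np,cv2
from scipy.spatial.transform import Rotation as R
from cell import read_state,get_image,calibration
def campose(n,st=None):
    c=calibration(n)
    if n!="wrist": return c,np.array(c["origin"]),R.from_rotvec(c["attitude"]).as_matrix()
    T=np.array(c["tool_from_camera"]); Rt=R.from_rotvec(st["tool_rot"]).as_matrix()
    return c,np.array(st["eef_pos"])+Rt@T[:3,3],Rt@T[:3,:3]
def ray(n,uv,st=None):
    c,o,A=campose(n,st); p=np.array([(uv[0]-c["cx"])/c["fx"],(uv[1]-c["cy"])/c["fy"]]); s=p.copy()
    for _ in range(10): s=p/(1+c["k1"]*(s@s))
    d=A@np.r_[s,1]; return o,d/np.linalg.norm(d)
def proj(n,P,st=None):
    c,o,A=campose(n,st); q=A.T@(np.array(P)-o); s=q[:2]/q[2]; s=s*(1+c["k1"]*(s@s))
    return np.array([c["cx"]+c["fx"]*s[0],c["cy"]+c["fy"]*s[1]])
def onz(n,uv,z,st=None):
    o,d=ray(n,uv,st); return o+d*(z-o[2])/d[2]
def tri(*rays):
    M=np.zeros((3,3));b=np.zeros(3)
    for o,d in rays:
        P=np.eye(3)-np.outer(d,d); M+=P;b+=P@o
    x=np.linalg.solve(M,b); return x,[np.linalg.norm((np.eye(3)-np.outer(d,d))@(x-o))*1e3 for o,d in rays]
E
python3 - <<'E'
import cv2,numpy as np
a=cv2.imread("pics/scene0.png")[145:245,215:345];b=cv2.imread("pics/top0.png")[175:275,200:330]
f=lambda i:cv2.resize(i,None,fx=6,fy=6,interpolation=cv2.INTER_CUBIC)
cv2.imwrite("pics/c1.png",f(a));cv2.imwrite("pics/c2.png",f(b))
E
```

```text
(no output)
```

View pics/c1.png

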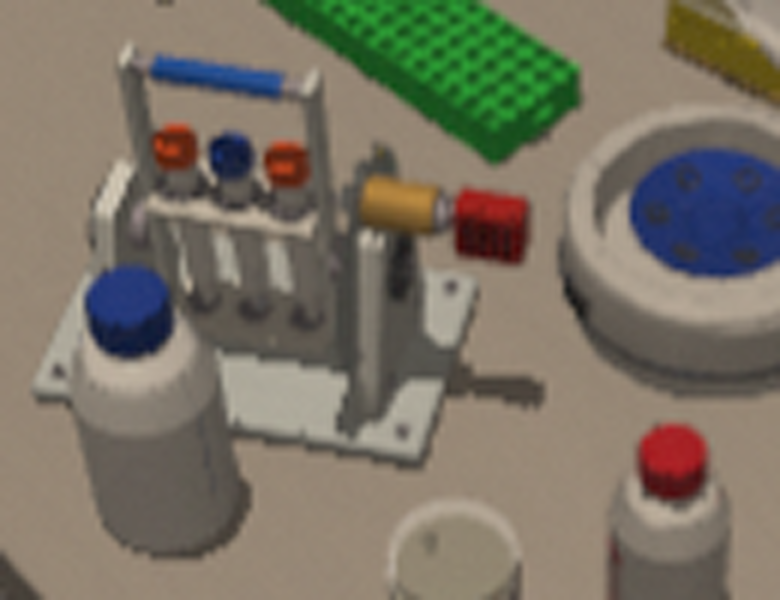

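View pics/c2.png

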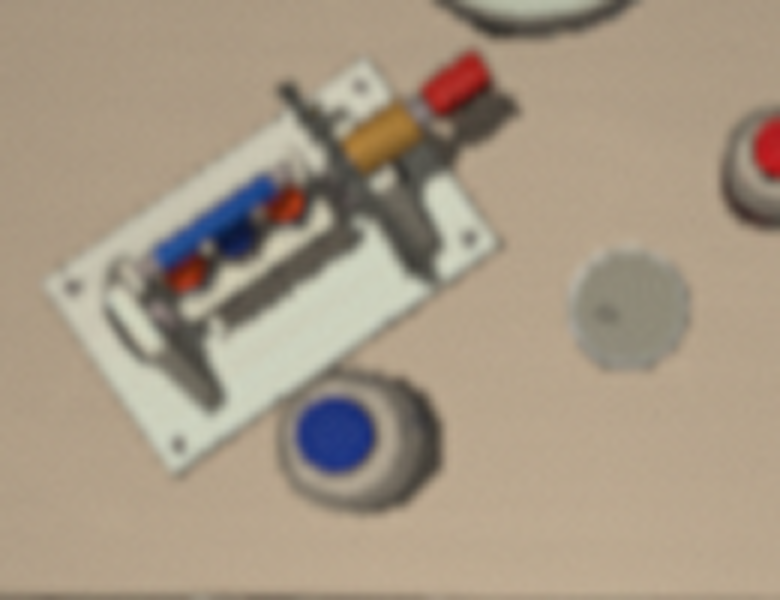

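```bash
cat > fit.py <<'E'
from h import *
from scipy.optimize import least_squares
S=lambda u,v:((u+.5)/6-.5+215,(v+.5)/6-.5+145); T=lambda u,v:((u+.5)/6-.5+200,(v+.5)/6-.5+175)
for nm,a,b in[("bar",S(218,78),T(215,222)),("knob",S(490,227),T(457,83)),("bluecap",S(128,288),T(336,434)),("redcap",S(673,447),(331,198.5)),("bushmid",S(400,205),T(383,135))]:
    print(nm,tri(ray("scene",a),ray("top",b)))
obs=[("scene",(-.06,.1,.012),S(38,392)),("scene",(-.06,-.1,.012),S(420,455)),("scene",(.06,-.1,.012),S(475,280)),
("top",(.06,.1,.012),T(45,285)),("top",(.06,-.1,.012),T(370,60)),("top",(-.06,-.1,.012),T(500,245)),("top",(-.06,.1,.012),T(178,470)),
("scene",(0,0,.186),S(218,78)),("top",(0,0,.186),T(215,222)),("top",(0,-.076-.017+.0,.120),T(383,135))]
def W(p,P):
    c,s=np.cos(p[2]),np.sin(p[2]); return np.array([p[0]+c*P[0]-s*P[1],p[1]+s*P[0]+c*P[1],P[2]])
f=lambda p:np.concatenate([proj(n,W(p,P))-uv for n,P,uv in obs])
r=least_squares(f,[.45,.25,.57],loss="soft_l1"); print(r.x,np.degrees(r.x[2])); print(r.fun.reshape(-1,2).round(1))
for nm,P in[("bush",(0,-.11,.12)),("green slant bar",(-.101,0,.115)),("home knob",(0,-.135,.12))]:print(nm,W(r.x,P).round(4))
for nm,uv,z in[("dish",T(628,310),.03),("timer",(354,246),.019),("nbTL",(413,191),.018),("nbBL",(399,260),.018)]:print(nm,onz("top",uv,z).round(3))
E
python3 fit.py
```

```text
bar (array([0.4875453 , 0.26980259, 0.18846828]), [np.float64(0.007805413935238442), np.float64(0.007805413935164554)])
knob (array([0.5631385 , 0.17162706, 0.11736693]), [np.float64(0.7736795119882706), np.float64(0.773679511988165)])
bluecap (array([0.39777042, 0.21707875, 0.15748958]), [np.float64(0.45244513846775086), np.float64(0.45244513846796025)])
redcap (array([0.53578318, 0.01601531, 0.12503274]), [np.float64(1.0228663945256344), np.float64(1.022866394525612)])
bushmid (array([0.53672632, 0.20479073, 0.12399621]), [np.float64(0.8067201593620964), np.float64(0.8067201593620651)])
[0.48783352 0.26988241 0.64373921] 36.88353960041805
[[-2.  -0. ]
 [-0.1  0.8]
 [ 0.5 -0.2]
 [-1.1 -0.1]
 [-0.7 -0.8]
 [ 0.4 -0.1]
 [-0.7  1.5]
 [ 0.2  0.6]
 [ 0.1  0. ]
 [ 3.4 -1.9]]
bush [0.5539 0.1819 0.12  ]
green slant bar [0.407  0.2093 0.115 ]
home knob [0.5689 0.1619 0.12  ]
dish [0.466 0.09  0.03 ]
timer [ 0.41  -0.061  0.019]
nbTL [ 0.581 -0.242  0.018]
nbBL [ 0.371 -0.196  0.018]
```

The pictures agree on a frame at (0.488, 0.270) with yaw 36.9°. That puts the blue bottle about 104 mm in front of the axis, so it is the one in the way. With the tool's closing line along frame x, tool x equals frame y and tool y equals frame x. I'll move over the rack and look with the wrist camera.

Call:
carry_out --pt "0 0 0 8.1" --pt "0 0 0 8.1" --pt "0 0 0 8.1" --pt "0 0 0 8.1" --pt "-50 6 0 0" --pt "-50 6 0 0" --pt "-50 6 0 0" --pt "-50 6 0 0" --pt "-50 6 0 0" --pt "-50 6 0 0" --pt "-50 6 0 0" --pt "-50 6 0 0" --pt "0 0 0 0" --pt "0 0 0 0" --gripper -1

```text
time: 1.9
eef_pos: [0.4726, 0.2237, 0.3035]
tool_rot: [-1.404, -2.809, 0.0]
ft_force: [-0.3, 0.9, -0.8]
width: 0.0852
grip_force: 0.0
```

Run:
```python
from h import *
import pickle
st=read_state(); im=get_image("wrist"); cv2.imwrite("pics/w1.png",im[:,:,::-1]); pickle.dump(st,open("w1.pkl","wb"))
print(st["eef_pos"],st["tool_rot"],R.from_rotvec(st["tool_rot"]).as_matrix().round(3))
cv2.imwrite("pics/w1b.png",cv2.resize(im[:,:,::-1],(800,500),interpolation=cv2.INTER_CUBIC))
```

```text
[0.47263626 0.22373215 0.30352448] [-1.40361027e+00 -2.80928376e+00  3.73100309e-04] [[-0.6    0.8   -0.001]
 [ 0.8    0.6    0.   ]
 [ 0.001 -0.001 -1.   ]]
```

View pics/w1b.png

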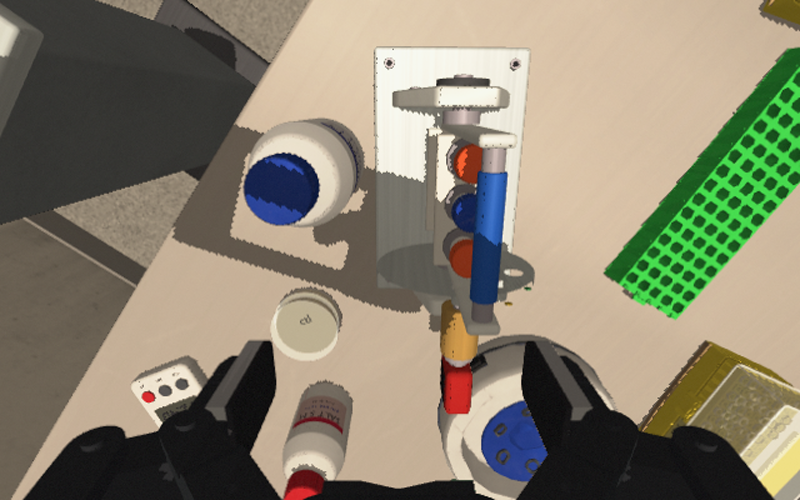

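The wrist view (scaled 1.25x) shows the bar from (491,172) to (485,303), the knob at (457,389), the blue cap top at (281,190) and the base corners at (375,47) and (530,49). I'll combine these with the earlier pixels.

```bash
cat >> fit.py <<'E'
print("-----")
import pickle
st=pickle.load(open("w1.pkl","rb")); w=lambda u,v:((u+.5)/1.25-.5,(v+.5)/1.25-.5)
for nm,a,b,c in[("bar",S(218,78),T(215,222),w(488,238)),("knobtop",S(490,215),T(457,83),w(457,389)),("bluecap",S(128,286),T(336,434),w(281,190))]:
    print(nm,tri(ray("scene",a),ray("top",b),ray("wrist",c,st)))
obs=obs[:-1]+[("wrist",(.06*s,.1,.012),w(*u)) for s,u in((-1,(375,47)),(1,(530,49)))]+[("wrist",(0,0,.186),w(488,238)),("wrist",(0,.03,.186),w(491,172)),("wrist",(0,-.03,.186),w(485,303)),("wrist",(0,-.097+.017,.132),w(460,332)),("wrist",(0,-.122,.134),w(457,388)),("top",(0,-.08,.132),T(383,135)),("top",(0,-.122,.134),T(457,83))]
f=lambda p:np.concatenate([proj(n,W(p,P),st)-uv for n,P,uv in obs])
r=least_squares(f,[.45,.25,.57],loss="soft_l1"); print(r.x,np.degrees(r.x[2])); print(r.fun.reshape(-1,2).round(1))
E
python3 fit.py | sed -n '/-----/,$p'
```

```text
-----
bar (array([0.48788436, 0.26949385, 0.18918141]), [np.float64(0.6441509874674017), np.float64(0.4579040996669661), np.float64(1.0381000836329228)])
knobtop (array([0.56204863, 0.17050462, 0.12748085]), [np.float64(0.5607488844333653), np.float64(0.0333742368844567), np.float64(0.5799759320239514)])
bluecap (array([0.39939224, 0.21990151, 0.15332394]), [np.float64(1.341984594775285), np.float64(2.8085320659109803), np.float64(1.8663650665535745)])
[0.48990722 0.26842064 0.63394906] 36.32260577017564
[[-1.2 -0.4]
 [ 0.5  0.9]
 [ 1.5 -0. ]
 [-0.6 -1.1]
 [ 0.2 -1.3]
 [ 0.9 -0.4]
 [-0.6  0.7]
 [ 1.1  0.5]
 [ 0.7 -0.8]
 [-1.5 -1.2]
 [ 1.2 -1.3]
 [-0.9  0.6]
 [ 0.9 -0.4]
 [-2.3 -2.7]
 [ 0.5  3.6]
 [ 0.3  5.6]
 [-0.1 -0.4]
 [-0.  -0.5]]
```

Call:
carry_out --pt "20 -31.5 0 0" --pt "20 -31 0 0" --pt "0 0 35 0" --pt "0 0 35 0" --pt "0 0 20 0" --pt "0 0 5.5 0" --pt "0 0 0 0"

```text
time: 2.82
eef_pos: [0.3985, 0.2187, 0.2088]
tool_rot: [1.401, 2.811, 0.001]
ft_force: [0.6, -0.2, 0.5]
width: 0.0854
grip_force: 0.0
```

Call:
carry_out --pt "0 0 0 0" --pt "0 0 0 0" --pt "0 0 0 0" --pt "0 0 0 0" --pt "0 0 0 0" --pt "0 0 0 0" --gripper 1

```text
time: 3.58
eef_pos: [0.3992, 0.2181, 0.2095]
tool_rot: [1.403, 2.81, 0.002]
ft_force: [-1.5, -1.7, 5.7]
width: 0.0345
grip_force: 59.5
```

Call:
carry_out --pt "0 0 -8 0" --pt "0 0 -16 0" --pt "0 0 -20 0" --pt "9 -12 -6 0" --pt "9 -12 0 0" --pt "9 -12 0 0" --pt "0 0 0 0"

```text
time: 4.45
eef_pos: [0.3522, 0.218, 0.2577]
tool_rot: [-1.401, -2.811, 0.001]
ft_force: [0.5, -0.4, -4.4]
width: 0.0345
grip_force: 60.5
```

Run:
```python
from h import *
im=get_image("scene")[:,:,::-1][130:260,190:350]; cv2.imwrite("pics/s2.png",cv2.resize(im,(800,650-65),interpolation=cv2.INTER_CUBIC)); print(read_state()["width"])
for uv in((131,258),(158,237)): print(onz("top",uv,0))
```

```text
0.03459136837301429
[ 3.65614908e-01  6.04770370e-01 -2.22044605e-16]
[0.42929206 0.52956909 0.        ]
```

View pics/s2.png

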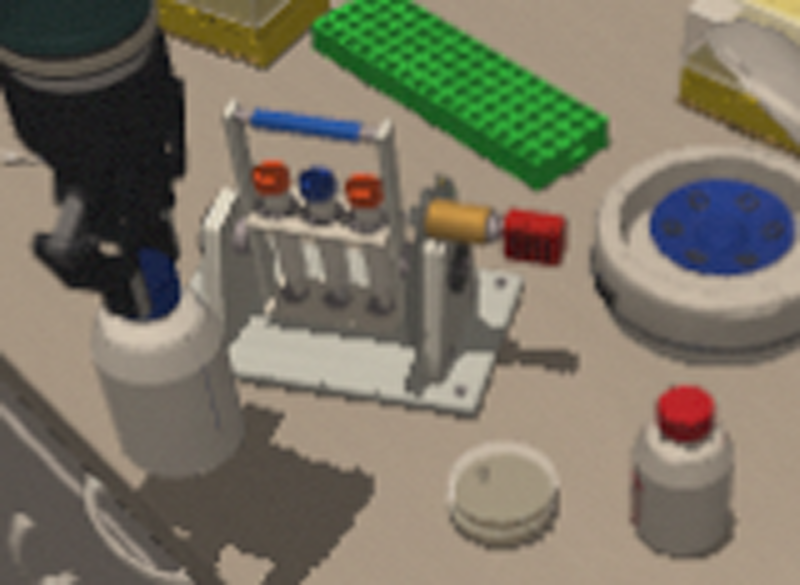

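The bottle hangs upright in the gripper and is clear of the rack. I'll carry it round the front-left corner of the base and set it down.

Call:
carry_out --pt "20 15 0 0" --pt "35 26 0 0" --pt "35 26 0 0" --pt "30 23 0 0" --pt "13 28 0 0" --pt "12 28 0 0" --pt "12 28 0 0" --pt "0 0 10 0" --pt "0 0 20 0" --pt "0 0 11 0" --pt "0 0 3 0" --pt "0 0 2 0" --pt "0 0 2 0"

```text
time: 6.12
eef_pos: [0.3989, 0.4483, 0.2114]
tool_rot: [1.403, 2.81, 0.003]
ft_force: [-0.3, 0.2, -4.4]
width: 0.0345
grip_force: 61.0
```

Call:
carry_out --pt "0 0 1 0" --pt "0 0 1 0" --pt "0 0 0.5 0" --pt "0 0 0 0"

```text
time: 6.62
eef_pos: [0.3987, 0.4483, 0.2096]
tool_rot: [1.403, 2.81, 0.003]
ft_force: [-1.7, -1.8, 5.6]
width: 0.0347
grip_force: 62.0
```

Call:
carry_out --pt "0 0 0 0" --pt "0 0 0 0" --pt "0 0 0 0" --pt "0 0 0 0" --pt "0 0 -30 0" --pt "0 0 -60 0" --pt "-50 -6 0 0" --pt "-50 -6 0 0" --pt "-50 -6 0 0" --pt "-50 -6 0 0" --pt "-50 -6 0 0" --pt "-50 -5 0 0" --pt "-20 0 0 0" --pt "0 0 0 0" --pt "0 0 0 0" --gripper -1

```text
time: 8.5
eef_pos: [0.5624, 0.1725, 0.2979]
tool_rot: [-1.401, -2.811, -0.001]
ft_force: [-0.4, 0.5, 0.3]
width: 0.0855
grip_force: 0.0
```

Run:
```python
from h import *
import pickle
st=read_state(); im=get_image("wrist"); pickle.dump(st,open("w2.pkl","wb"))
print(st["eef_pos"],st["tool_rot"])
cv2.imwrite("pics/w2.png",im[:,:,::-1])
cv2.imwrite("pics/w2b.png",cv2.resize(im[:,:,::-1],(800,500),interpolation=cv2.INTER_CUBIC))
```

```text
[0.56236384 0.1725199  0.29788583] [-1.40106125e+00 -2.81094922e+00 -8.89552574e-04]
```

View pics/w2b.png

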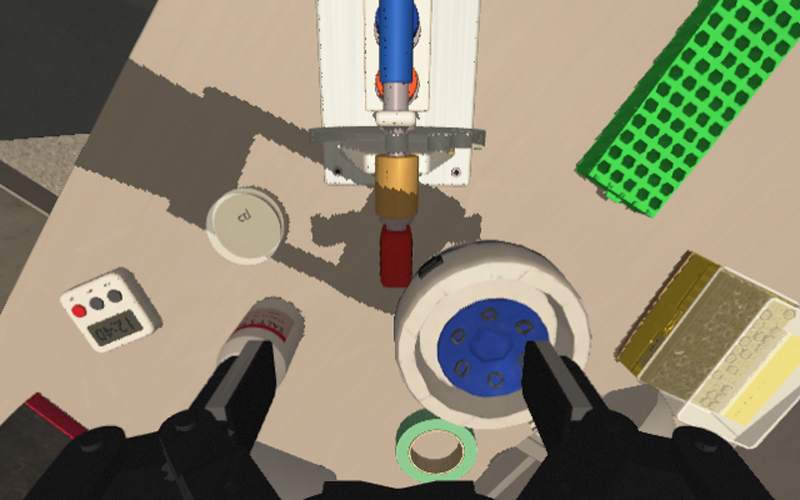

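Bar, bushing and knob all line up on column 397, the image centre, so the heading and lateral position are right. The knob top spans (397,224) to (397,287), and the near base edge is at row 185. Next I'll get the knob's distance along the pin.

Run:
```python
from h import *
import pickle
s1,s2=[pickle.load(open(f"w{i}.pkl","rb")) for i in(1,2)]
w=lambda u,v:((u+.5)/1.25-.5,(v+.5)/1.25-.5)
A=R.from_rotvec(s2["tool_rot"]).as_matrix()
def tl(P): return ((A.T@(P-s2["eef_pos"]))*1e3).round(1)
for nm,uv,z in[("knob far",(397,224),.134),("knob near",(397,287),.134),("baseL",(325,185),.012),("baseR",(468,185),.012),("bush mouth",(397,218),.1325),("bush far",(397,156),.1325),("barend",(396,82),.1925)]: print(nm,tl(onz("wrist",w(*uv),z,s2)))
print("tri knob",tl(tri(ray("wrist",w(457,389),s1),ray("wrist",w(397,255),s2))[0]))
print("tri bush",tl(tri(ray("wrist",w(460,332),s1),ray("wrist",w(397,187),s2))[0]))
print("tri barlow",tl(tri(ray("wrist",w(485,303),s1),ray("wrist",w(396,82),s2))[0]))
```

```text
knob far [ 19.9   0.2 163.9]
knob near [-1.790e+01  1.000e-01  1.639e+02]
baseL [ 20.9 -59.2 285.9]
baseR [ 20.9  58.1 285.9]
bush mouth [ 22.9   0.2 165.4]
bush far [ 56.7   0.2 165.4]
barend [ 90.3  -0.  105.5]
tri knob [-1.000e-01 -6.000e-01  1.682e+02]
tri bush [ 3.850e+01 -1.000e-01  1.746e+02]
tri barlow [ 90.4  -0.  107.6]
```

Call:
carry_out --pt "-0.5 0 40 0" --pt "-0.5 0 40 0" --pt "0 0 28 0" --pt "0 0 14 0" --pt "0 0 0 0" --pt "0 0 0 0"

```text
time: 9.3
eef_pos: [0.5642, 0.171, 0.1778]
tool_rot: [1.402, 2.809, 0.003]
ft_force: [-0.1, -0.1, -0.2]
width: 0.0855
grip_force: 0.0
```

Call:
carry_out --pt "0 0 0 0" --pt "0 0 0 0" --pt "0 0 0 0" --pt "0 0 0 0" --pt "0 0 0 0" --pt "0 0 0 0" --pt "0 0 0 0" --gripper 1

```text
time: 10.18
eef_pos: [0.5635, 0.1703, 0.1762]
tool_rot: [1.404, 2.811, -0.0]
ft_force: [-2.8, -1.5, 3.1]
width: 0.0171
grip_force: 59.7
```

Call:
carry_out --pt "-3 0 0 0" --pt "-5 0 0 0" --pt "-6 0 0 0" --pt "-5 0 0 0" --pt "-3 0 0 0" --pt "0 0 0 0" --pt "0 0 0 0"

```text
time: 11.05
eef_pos: [0.5772, 0.1523, 0.176]
tool_rot: [1.403, 2.809, -0.001]
ft_force: [-0.8, -1.4, 3.0]
width: 0.0175
grip_force: 59.8
```

Call:
carry_out --pt "0 0 0 0" --pt "0 0 0 0" --pt "0 0 0 0" --pt "0 0 0 0" --pt "0 0 -24 0" --pt "0 0 -50 0" --pt "0 0 -50 0" --pt "45 0 0 0" --pt "50 0 0 0" --pt "50 0 0 0" --pt "0 0 30 0" --pt "0 0 20 0" --pt "0 0 10 0" --pt "0 0 0 0" --pt "0 0 0 0" --gripper -1

```text
time: 12.92
eef_pos: [0.4902, 0.2688, 0.2411]
tool_rot: [1.403, 2.809, 0.002]
ft_force: [0.6, -0.2, 0.1]
width: 0.0857
grip_force: 0.0
```

Run:
```python
from h import *
st=read_state(); print(st["eef_pos"],st["ft_force"])
a=get_image("wrist")[:,:,::-1][60:360,100:540]; b=get_image("scene")[:,:,::-1][140:240,220:320]
cv2.imwrite("pics/m3.png",np.hstack([cv2.resize(a,(440,300)),cv2.resize(b,(300,300),interpolation=cv2.INTER_CUBIC)]))
```

```text
[0.49018106 0.26882061 0.24106573] [ 0.61256288 -0.15185621  0.12230265]
```

View pics/m3.png

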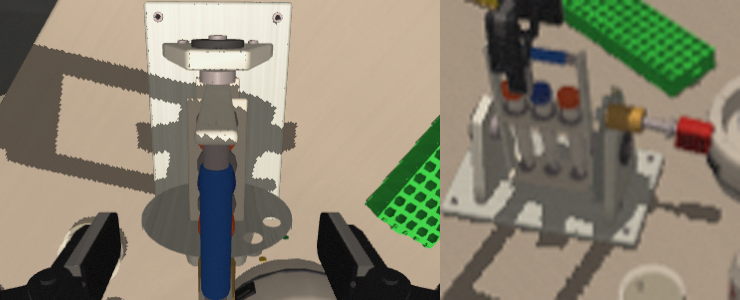

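The pin is drawn and resting in the bushing (right half, about (690,135)), and the bar runs straight between the open fingers. I'll close on the bar and swing it along the 108 mm arc.

Call:
carry_out --pt "0 0 0 0" --pt "0 0 0 0" --pt "0 0 0 0" --pt "0 0 0 0" --pt "0 0 0 0" --pt "0 0 0 0" --pt "0 0 0 0" --gripper 1

```text
time: 13.9
eef_pos: [0.4896, 0.2688, 0.2401]
tool_rot: [1.404, 2.811, 0.0]
ft_force: [-0.6, -0.1, 2.2]
width: 0.0111
grip_force: 58.4
```

Call:
carry_out --pt "0 -11 0.6 0" --pt "0 -10.9 1.7 0" --pt "0 -10.6 2.8 0"

```text
time: 14.28
eef_pos: [0.4644, 0.2501, 0.237]
tool_rot: [1.402, 2.808, 0.01]
ft_force: [2.4, 3.8, 3.3]
width: 0.0109
grip_force: 59.0
```

Call:
carry_out --pt "0 -10.3 3.8 0" --pt "0 -9.9 4.9 0" --pt "0 -9.3 5.8 0" --pt "0 -8.7 6.7 0"

```text
time: 14.78
eef_pos: [0.4329, 0.2266, 0.2145]
tool_rot: [1.403, 2.81, 0.005]
ft_force: [2.6, 5.1, -6.0]
width: 0.0109
grip_force: 60.8
```

Call:
carry_out --pt "0 -7.9 7.6 0" --pt "0 -7.1 8.4 0" --pt "0 -6.3 9.1 0" --pt "0 -5.3 9.6 0" --pt "0 -4.2 10.1 0" --pt "0 0 0 0" --pt "0 0 0 0" --pt "0 0 0 0"

```text
time: 15.78
eef_pos: [0.4081, 0.208, 0.1671]
tool_rot: [-1.403, -2.809, -0.0]
ft_force: [3.1, 4.8, -1.6]
width: 0.0107
grip_force: 65.5
```

Call:
carry_out --pt "0 0 0 0" --pt "0 0 0 0" --pt "0 0 0 0" --pt "0 0 0 0" --pt "0 0 -35 0" --pt "0 0 -50 0" --pt "0 0 -50 0" --pt "-45 31.5 0 0" --pt "-50 35 0 0" --pt "-50 35 0 0" --pt "0 0 0 0" --pt "0 0 0 0" --gripper -1

```text
time: 17.27
eef_pos: [0.5765, 0.1527, 0.3031]
tool_rot: [-1.403, -2.809, 0.001]
ft_force: [-0.3, 0.5, 0.5]
width: 0.0853
grip_force: 0.0
```

Run:
```python
from h import *
import pickle
st=read_state(); print(st["eef_pos"],st["ft_force"])
a=get_image("wrist");pickle.dump((st,a),open("w4.pkl","wb"))
a=a[:,:,::-1][30:330,170:470]; s=get_image("scene")[:,:,::-1]; b=s[150:250,220:320]
cv2.imwrite("pics/m4.png",np.hstack([cv2.resize(a,(400,400)),cv2.resize(b,(400,400),interpolation=cv2.INTER_CUBIC)]))
cv2.imwrite("pics/s4.png",s)
```

```text
[0.57653436 0.15274683 0.30314315] [-0.31284577  0.53733315  0.47473692]
```

View pics/m4.png

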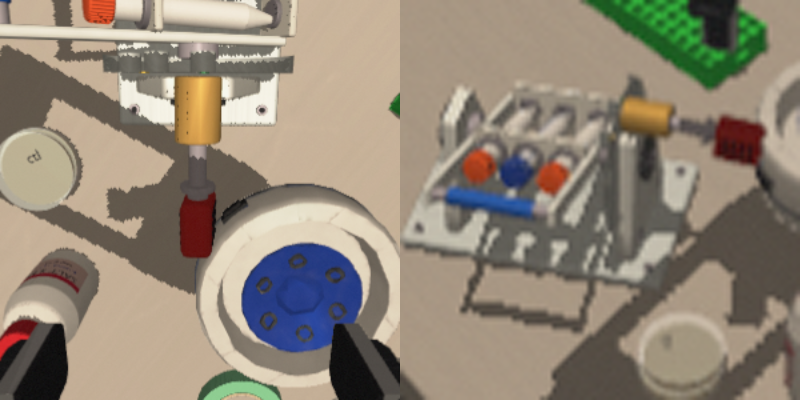

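The rack is at the slant with the bar at the front. The pin is still in the bushing, drooping slightly, with the knob at about (198,225), near the image centre. I'll regrasp it slightly lower, lift it level and push.

Call:
carry_out --pt "1 0 40 0" --pt "1 0 40 0" --pt "0 0 34 0" --pt "0 0 15 0" --pt "0 0 0 0" --pt "0 0 0 0"

```text
time: 18.12
eef_pos: [0.5763, 0.1548, 0.1772]
tool_rot: [1.402, 2.808, 0.004]
ft_force: [0.4, -0.2, 0.8]
width: 0.0857
grip_force: 0.0
```

Call:
carry_out --pt "0 0 0 0" --pt "0 0 0 0" --pt "0 0 0 0" --pt "0 0 0 0" --pt "0 0 0 0" --pt "0 0 0 0" --pt "0 0 0 0" --gripper 1

```text
time: 19.0
eef_pos: [0.5755, 0.1543, 0.1749]
tool_rot: [-1.403, -2.811, 0.0]
ft_force: [-0.5, -1.4, 1.7]
width: 0.017
grip_force: 61.6
```

Call:
carry_out --pt "0 0 -1.5 0" --pt "0 0 -1.5 0" --pt "0 0 0 0" --pt "0 0 0 0"

```text
time: 19.5
eef_pos: [0.5752, 0.1541, 0.1763]
tool_rot: [-1.403, -2.81, 0.003]
ft_force: [2.1, -1.4, -8.4]
width: 0.0168
grip_force: 60.0
```

Call:
carry_out --pt "2 0 0.5 0" --pt "2 0 0 0" --pt "2 0 0 0" --pt "0 0 0 0"

```text
time: 20.0
eef_pos: [0.5721, 0.158, 0.1766]
tool_rot: [1.404, 2.809, -0.004]
ft_force: [3.5, -5.0, -9.7]
width: 0.0165
grip_force: 59.9
```

Call:
carry_out --pt "2 0 0 0" --pt "2 0 0 0" --pt "2 0 0 0" --pt "0 0 0 0"

```text
time: 20.5
eef_pos: [0.569, 0.1621, 0.1769]
tool_rot: [1.403, 2.807, -0.005]
ft_force: [4.5, -6.8, -8.5]
width: 0.0169
grip_force: 59.9
```

Call:
carry_out --pt "2 0 0 0" --pt "2 0 0 0" --pt "2 0 0 0" --pt "0 0 0 0"

```text
time: 21.0
eef_pos: [0.5665, 0.1655, 0.1774]
tool_rot: [1.403, 2.803, -0.007]
ft_force: [7.3, -10.1, -10.4]
width: 0.0171
grip_force: 59.9
```

Call:
carry_out --pt "2 0 0 0" --pt "2 0 0 0" --pt "1 0 0 0" --pt "0 0 0 0"

```text
time: 21.5
eef_pos: [0.5639, 0.1689, 0.1779]
tool_rot: [1.403, 2.801, -0.008]
ft_force: [7.0, -11.0, -7.0]
width: 0.0165
grip_force: 60.1
```

Call:
carry_out --pt "1.5 0 0.5 0" --pt "1.5 0 0.5 0" --pt "0 0 0 0" --pt "0 0 0 0"

```text
time: 22.0
eef_pos: [0.5627, 0.1707, 0.178]
tool_rot: [1.402, 2.799, -0.008]
ft_force: [6.9, -14.1, -5.8]
width: 0.0168
grip_force: 60.5
```

Call:
carry_out --pt "1.5 0 0 0" --pt "1.5 0 0 0" --pt "0 0 0 0" --pt "0 0 0 0"

```text
time: 22.5
eef_pos: [0.5612, 0.1726, 0.1782]
tool_rot: [1.402, 2.798, -0.008]
ft_force: [8.0, -13.6, -5.3]
width: 0.0166
grip_force: 60.5
```

Call:
carry_out --pt "1.5 0 0 0" --pt "1.5 0 0 0" --pt "0 0 0 0" --pt "0 0 0 0"

```text
time: 23.0
eef_pos: [0.5604, 0.1736, 0.1784]
tool_rot: [1.401, 2.794, -0.011]
ft_force: [10.4, -18.7, -5.6]
width: 0.0171
grip_force: 60.5
```

Call:
carry_out --pt "1.5 0 0 0" --pt "1.5 0 0 0" --pt "0 0 0 0" --pt "0 0 0 0"

```text
time: 23.5
eef_pos: [0.5601, 0.174, 0.1786]
tool_rot: [1.401, 2.788, -0.014]
ft_force: [14.4, -23.0, -6.9]
width: 0.0169
grip_force: 60.3
```

Run:
```python
from h import *
s=read_state(); print(s["eef_pos"],s["ft_force"],s["wrist_torque"])
A=get_image("wrist"); b=get_image("scene")[:,:,::-1]
cv2.imwrite("pics/w5.png",A[:,:,::-1]); cv2.imwrite("pics/s5.png",b)
cv2.imwrite("pics/m5.png",np.hstack([cv2.resize(A[:,:,::-1][100:400,170:470],(400,400)),cv2.resize(b[155:225,250:320],(400,400),interpolation=cv2.INTER_CUBIC)]))
```

```text
[0.5600946  0.17401586 0.1785579 ] [ 14.36475707 -22.99589696  -6.882012  ] [-4.11008997e+00 -2.62140539e+00 -5.65155015e-04]
```

The push has stalled at 27 N after about 25 mm of travel, which suggests the pin is home. I'll release and look.

Call:
carry_out --pt "-2 0 0 0" --pt "-2 0 0 0" --pt "0 0 0 0"

```text
time: 23.98
eef_pos: [0.5604, 0.1736, 0.1784]
tool_rot: [1.402, 2.796, -0.009]
ft_force: [8.9, -16.1, -4.1]
width: 0.0168
grip_force: 60.6
```

Call:
carry_out --pt "0 0 0 0" --pt "0 0 0 0" --pt "0 0 0 0" --pt "0 0 0 0" --pt "0 0 -30 0" --pt "0 0 -50 0" --pt "0 0 -45 0" --pt "0 0 0 0" --pt "0 0 0 0" --gripper -1

```text
time: 25.1
eef_pos: [0.5566, 0.1795, 0.3009]
tool_rot: [-1.403, -2.81, 0.0]
ft_force: [0.0, -0.2, -0.5]
width: 0.0852
grip_force: 0.0
```

Run:
```python
from h import *
import pickle
w2=cv2.imread("pics/w2.png")[:,:,::-1]; s0=cv2.imread("pics/scene0.png")[:,:,::-1]
st=read_state(); w=get_image("wrist"); s=get_image("scene")
print(st["eef_pos"],st["ft_force"])
def red(im,x0,x1,y0,y1):
    c=im[y0:y1,x0:x1].astype(int); m=(c[...,0]>70)&(c[...,1]<45)&(c[...,2]<45); v,u=np.nonzero(m)
    return len(u),u.mean()+x0,v.mean()+y0,u.min()+x0,u.max()+x0,v.min()+y0,v.max()+y0
print("scene",red(s0,285,310,172,192),red(s,285,310,172,192))
s2=pickle.load(open("w2.pkl","rb"))
for im,q in((w2,s2),(w,st)):
    r=red(im,295,345,140,250); print(r); 
    for v in(r[5],r[6]+1): print(onz("wrist",(r[1],v),.134,q).round(4))
cv2.imwrite("pics/m6.png",np.hstack([cv2.resize(w[:,:,::-1][50:290,200:440],(400,400),interpolation=cv2.INTER_CUBIC),cv2.resize(s[:,:,::-1][140:240,215:315],(400,400),interpolation=cv2.INTER_CUBIC)]))
```

```text
[0.55662715 0.17949393 0.30088505] [ 0.02879955 -0.18415079 -0.45786314]
scene (75, np.float64(296.72), np.float64(181.2), np.int64(291), np.int64(302), np.int64(177), np.int64(188)) (80, np.float64(296.0125), np.float64(181.2), np.int64(290), np.int64(301), np.int64(177), np.int64(187))
(1103, np.float64(316.5049864007253), np.float64(205.86400725294652), np.int64(305), np.int64(328), np.int64(180), np.int64(229))
[0.5503 0.1877 0.134 ]
[0.5728 0.1577 0.134 ]
(1072, np.float64(316.73880597014926), np.float64(215.17630597014926), np.int64(305), np.int64(329), np.int64(189), np.int64(238))
[0.5491 0.1888 0.134 ]
[0.5723 0.1578 0.134 ]
```

View pics/m6.png

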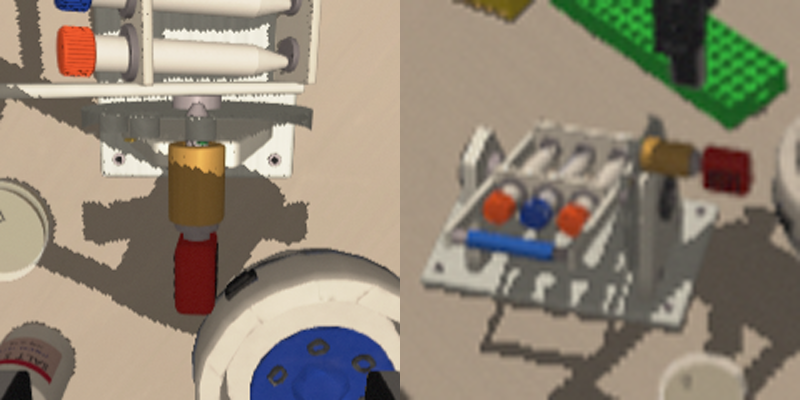

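The knob is back at its original home position to within 1 mm, with the collar on the bushing and the nose through the disc. The rack is at the slant. Last, a numeric check of the moved bottle and the bystanders.

Run:
```python
from h import *
t=get_image("top").astype(int); t0=cv2.imread("pics/top0.png")[:,:,::-1].astype(int)
p=proj("top",(.3987,.4483,.15)); u,v=p.round().astype(int); print(p)
c=t[v-15:v+15,u-15:u+15]; m=(c[...,2]>c[...,0]+40)&(c[...,2]>c[...,1]+25); b,a=np.nonzero(m); print(len(a), "cap at",onz("top",(a.mean()+u-15,b.mean()+v-15),.15).round(3))
for n,x0,x1,y0,y1 in(("redb",318,345,188,216),("timer",338,370,232,262),("dish",294,318,216,240),("green",165,245,140,170)):
    print(n,np.abs(t-t0)[y0:y1,x0:x1].mean().round(1))
```

```text
[169.10221866 245.26497624]
128 cap at [0.397 0.448 0.15 ]
redb 10.3
timer 11.5
dish 34.9
green 19.4
```

```bash
python3 -c "
from cell import arm
print(arm.job_done())"
```

```text
the job is handed in; nothing more can be done
None
```

The job is handed in: the rack is at the slant with the pin pushed home in the green-dotted hole, and the blue-cap bottle stands upright about 0.40 m ahead and 0.45 m left of the robot, clear of the rack. I saw no bystanders move, though the final top-view difference check on them was inconclusive.

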